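# Hold the pendulum angle gauge on the rough crown at the preset slope

## Task

Find where the rough-cast crown on the raised plate slopes as preset on the pendulum angle gauge: pick up the gauge by its ribbed grip, set it upright on the middle of the crown, square across it with its dial facing away from the robot, and then rock it over towards the side on which the index tab stands, its shoe bearing on the crown, until the swinging pointer settles on the tab. Finish holding it there in the gripper, shoe on the crown and pointer still on the tab, so that the line of contact can be scribed; do not let go. Never let the gauge topple, and leave all the other things on the bench and plate where they are.

Things in the scene. Friction and masses are not known exactly. Their poses are not given: they have to be found in the camera images.
- gauge: pendulum angle gauge, 0.4 kg, 134 mm tall, standing on its flat steel shoe, 30 (x) by 100 (y) by 12 mm. Origin: centre of the shoe's underside; z up the gauge; x out of the dial, which looks away from the robot (yaw within 0.5 rad); y along the shoe. Housing 28 by 90 mm, z 12 to 94. Dial 79 mm across on the +x face, centre at z 52; rim and tab stand up to 10 mm proud of that face
- gauge_grip (a point): middle of the gauge's black-ribbed grip boss (gauge z 114 mm): 28 mm thick along the gauge's x, 46 mm wide along y, z 94 to 134 mm. Take it from above, closing along x; with the TCP here the fingers stay off the dial
- pointer (a joint): black pointer, a damped pendulum on the dial's centre, free to swing within +-1 rad of the gauge; it always hangs plumb and settles in about 1 s. 0: straight down the gauge's -z; positive: tip towards the gauge's +y. Leaning the gauge's top by a towards its own +y makes it read +a
- pointer_tip (a point): the lower end of the pointer, 34 mm below the dial's centre when it hangs straight, 18 mm in front of the gauge's mid-plane
- tab (a joint): dark steel index tab, 5 mm wide, clipped on the lower rim of the dial and reaching in over the scale; it is preset by 0.24 to 0.44 rad and stiff: it stays where it is. Same sense and zero as the pointer, so always on the +y side
- tab_mark (a point): the middle of the tab's inner end, 34 mm from the dial's centre, at the same radius and depth as pointer_tip: the two coincide when the pointer is on the tab
- rocker: rough iron rocker bearing bolted down on the plate. Origin: centre of its underside, on the plate's top; x along the crown, away from the robot within 0.4 rad. Flange 116 by 76 by 14 mm, a nut at each end to z 31 mm; on it an uneven crown of two round lobes along x, 70 mm long: lobe 1, radius 24 mm, axis y +11, z 31 (top at 55 mm); lobe 2, radius 26 mm, axis y -11, z 31 (top at 57 mm)
- lobe_axis (a point): middle of the axis of lobe 1 (rocker x 0, y +11, z 31 mm). A flat shoe lying on both lobes leans 0.09 rad to +y; rocked further to +y it bears on lobe 1 alone and rolls round it, its underside 24 mm from this axis
- plate: raised steel inspection plate on four feet, 280 by 280 mm, top at 60 mm; fixed. Origin: on the bench under its centre
- block_a: slotted steel block 42 by 18 by 25 mm on the plate, origin under its centre; leave alone
- block_b: slotted steel block as block_a, on the bench; leave alone
- block_c: slotted steel block as block_a, on the bench; leave alone
- vblock: dark steel V-block 44 by 50 by 38 mm on the plate, origin under its centre; leave alone
- offcut: aluminium bar offcut 65 by 40 by 30 mm on the bench, origin under its centre; leave alone
- caliper: digital caliper lying flat, 235 mm long, 13 mm high; leave alone
- micrometer: outside micrometer lying flat, 150 mm long, 18 mm high; leave alone
- case: closed wooden gauge-block case 90 by 140 by 40 mm, origin under its centre; leave alone

How it is judged:
By the outcome, as a careful person would: the job done as asked, in the order asked, and still so for the second after the job is handed in, while the arm keeps its last pose, push and grip.
It also fails if it takes over 48 s, if anything falls off the work surface, if the arm or the gripper's body presses on something with over 40 N, if the wrist force passes 120 N, or if a joint passes its speed limit or range.

## Robot

A 6-joint arm with a two-finger parallel gripper is mounted at the origin on the work surface. World frame = base frame: x ahead of the robot, y to its left, z up, the work surface at z = 0. Lengths are in m, angles in rad, forces in N, time in s.
With the tool pointing down it reaches from about 0.3 to 0.75 m from the base axis. Payload 8.5 kg.
Tool frame: the origin (TCP) lies between the finger pads, 19 mm behind the fingertips; this is the grasp point; z points along the fingers, y is the line along which they close (so a half turn about z gives the same grasp; the last joint's range is limited). The gripper opens to 88 mm and grips with 3 to 60 N. Pads are 18 mm wide; open, the fingers measure 123 mm over their backs; the gripper's body (75 mm by 187 mm) begins 45 mm behind the grasp point.
Start: joints at [1.017, 0.381, 1.297, -0, 1.464, -0.215], TCP at [0.183, 0.519, 0.257] pointing down, gripper open.
Joint ranges: [-3.11, 3.11], [-0.89, 2.33], [0.22, 2.48], [-1.42, 4.56], [0.17, 2.85], [-2.88, 2.88]. Speed limits (rad/s): [2.39, 2.39, 3.14, 3.14, 3.14, 3.14].

## Interface

Orientations are given as [roll, pitch, yaw] about the fixed x, y, z axes, in that order (R = Rz(yaw) Ry(pitch) Rx(roll)).
In Python, from plant import * gives the robot as it stands.
- The arm moves only by the tool send_rows, never from a script. Its argument "rows" is a list that holds one entry, the list of rows, each a list of 6 numbers: the shift along the tool's x, y, z in m, then the turn, a rotation vector about the tool's x, y, z in rad. In form: [[[tx, ty, tz, wx, wy, wz], ...]]. A call has 1 to 20 rows; each row is the pose to reach, as a shift and turn from the pose commanded when the call began, along the tool's axes at that moment; what a row does not reach only later rows make up. A row lasts 1/8 s, in which the tool goes at most 62.5 mm and 10.7 degrees, less where a joint would pass 70% of its speed; a pose out of reach is approached as far as the arm can. A call with a gripper value outside its range is refused whole. "jaw" is the finger opening in m, from 0 to 0.0881, set as the call begins (left out, the last holds). The fingers move at their own pace and stop on an object; "force" is the grip in N (left out, the last holds). Time passes only in rows, so rows that repeat a pose let the fingers close. It gives the time, the measured TCP pose, the force, the opening and the grip force at its end, in the units of the state.
- state(): the state, without advancing time (a new reading comes with each control period).
- get_image(name): name is "scene" or "top" or "wrist"; returns the picture (384x512x3 uint8, red, green, blue); there is no depth.
- calibration(name): a dict with "fx", "fy", "cx", "cy" (pixels), "R" (3x3) and "t" (3): a world point X has camera coordinates R X + t; the wrist camera has in their place "T_tool_cam" (4x4, takes a point from camera to tool coordinates, whose origin is the TCP and whose axes are the flange's). Camera axes: x right, y down, z forward; pixel columns grow to the right and rows downward; lengths in m; the calibration is good to about 2 mm. The wrist camera is an equidistant fisheye: a pixel r from the principal point sees the ray r / f radians off the axis. A picture is of the moment at which its call begins: read the wrist's pose just before it. calibration takes no time and is no camera call.
- finish_job(): hands the job in; it is judged then, once.
The state is a dict: "time": time; "q": joint angles; "qd": joint speeds; "tau": joint torques, N m; "ee_pos": TCP position; "eef_rot": TCP orientation; "contact_force": force on the tool from outside, world axes, zero at the start; "wrist_torque": the same for the moment, N m; "opening": opening from 0.0 (shut) to 1.0 (fully open); "grip_force": force on a finger pad.
Only numpy, scipy, OpenCV 4.12 (cv2) and the standard library are available. Lean on these libraries where they do the work, as an engineer would, in place of code of your own. Each camera call takes 0.05 s, during which the arm holds its last target. There are 200 camera calls.

## Working session

There is one attempt and no reset: what is moved stays moved. The work goes in short steps, Python scripts to look and compute and a tool call to move; the robot and the scene stay as the last step left them, time stands still between calls to the robot, and variables do not carry over. Pictures are saved under pics/ and viewed, at most 10 in all, crops included, and the job is handed in when it is done.

Besides the shell and the picture viewer there is one more tool, called as name(argument=value, ...) on one line, values as JSON. send_rows: Moves the arm, as the interface text tells. Its arguments: {"type":"object","properties":{"rows":{"type":"array","items":{"type":"array","items":{"type":"array","items":{"type":"number"}}}},"jaw":{"type":"number"},"force":{"type":"number"}},"required":["rows"]}

```bash
mkdir -p pics; ls; python3 - <<'E'
from plant import *
import cv2,numpy as np
print(state())
for n in ("scene","top","wrist"):
    im=get_image(n); cv2.imwrite(f"pics/{n}0.png",im[:,:,::-1])
    c=calibration(n); print(n,{k:np.round(v,4).tolist() for k,v in c.items()})
a=[cv2.imread(f"pics/{n}0.png") for n in("scene","top")]
cv2.imwrite("pics/s_big.png",cv2.resize(a[0],(800,600),interpolation=cv2.INTER_CUBIC))
cv2.imwrite("pics/t_big.png",cv2.resize(a[1],(800,600),interpolation=cv2.INTER_CUBIC))
E
```

```text
pics
{'time': 0.0, 'q': array([ 1.01668526e+00,  3.81199024e-01,  1.29826927e+00,  1.96882553e-05,
        1.46363577e+00, -2.15305323e-01]), 'qd': array([-0.0009607 , -0.00074229, -0.00088393,  0.00140282, -0.00205434,
        0.00095195]), 'tau': array([-7.04570775e-04, -4.37936854e+01, -2.24562389e+01,  7.14093307e-02,
        3.52873304e-02, -1.24836811e-04]), 'ee_pos': array([0.18265586, 0.51850201, 0.25683327]), 'eef_rot': array([-3.14012032e+00, -3.42027054e-04,  2.80278454e+00]), 'contact_force': array([-0.72710915,  0.4088555 , -0.10883496]), 'wrist_torque': array([-0.00954162, -0.00992845,  0.03374299]), 'grip_force': 0.0, 'opening': 0.9994499501766108}
scene {'fx': 408.8162, 'fy': 408.8162, 'cx': 253.852, 'cy': 186.808, 'R': [[0.1125, 0.9936, 0.0062], [0.8369, -0.0914, -0.5396], [-0.5356, 0.0659, -0.8419]], 't': [0.0451, -0.4262, 1.5637]}
top {'fx': 476.4907, 'fy': 476.4907, 'cx': 256.1229, 'cy': 192.6088, 'R': [[-0.0238, -0.9997, 0.0052], [-0.9809, 0.0223, -0.1933], [0.1932, -0.0097, -0.9811]], 't': [-0.1302, 0.581, 1.5389]}
wrist {'fx': 297.3186, 'fy': 297.3186, 'cx': 253.3013, 'cy': 187.7724, 'T_tool_cam': [[0.0001, -0.9471, -0.321, 0.0841], [1.0, 0.0001, 0.0, -0.0005], [0.0, -0.321, 0.9471, -0.1275], [0.0, 0.0, 0.0, 1.0]]}
```

View pics/s_big.png

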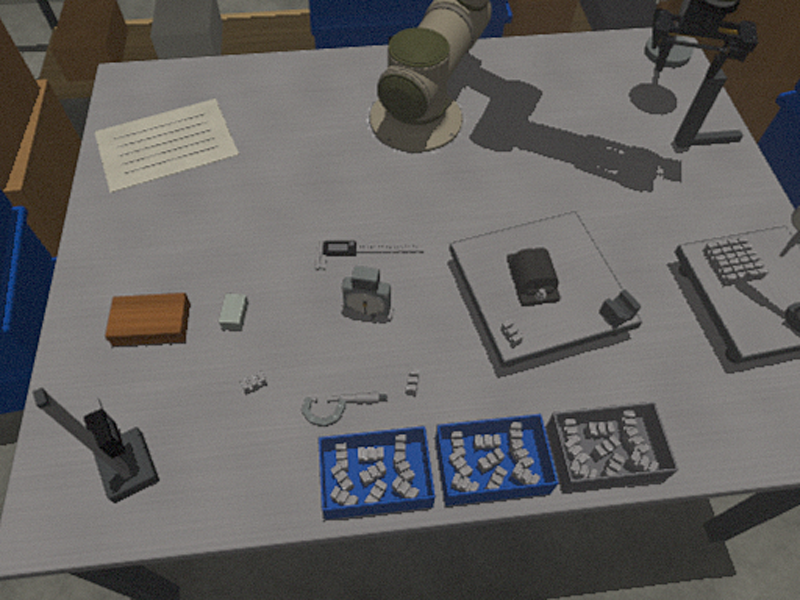

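View pics/t_big.png

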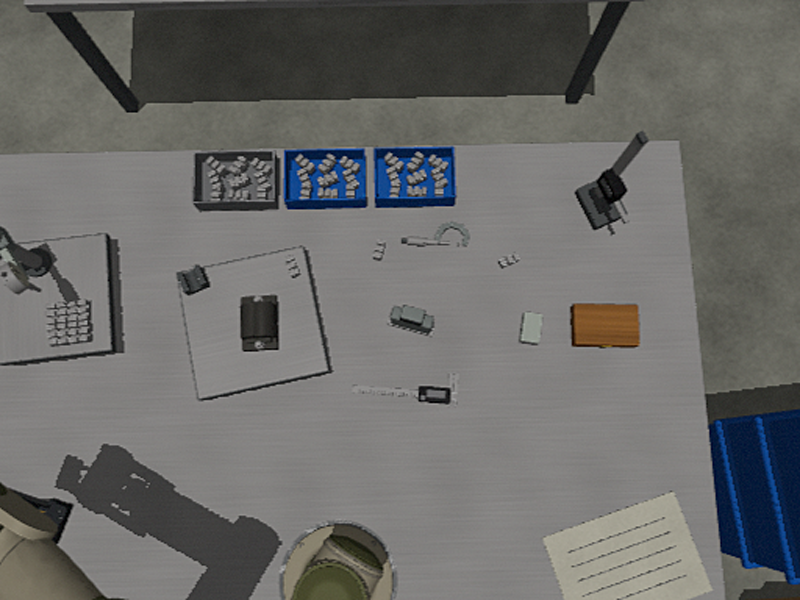

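The scene view shows the gauge at about (366,292) and the dark rocker at (533,275) on the plate. In the top view the grip is at about (412,314), the rocker crown at (259,322), both in 800-px scale.

```bash
cat > h.py <<'E'
import numpy as np, cv2
from plant import *
from scipy.spatial.transform import Rotation as Ro
def ray(name,uv,st=None):
    c=calibration(name); x=(uv[0]-c["cx"])/c["fx"]; y=(uv[1]-c["cy"])/c["fy"]
    if name=="wrist":
        r=np.hypot(x,y); s=np.sin(r)/max(r,1e-9); d=np.array([x*s,y*s,np.cos(r)])
        T=np.array(c["T_tool_cam"]); R=Ro.from_euler("xyz",st["eef_rot"]).as_matrix()
        return R@T[:3,3]+st["ee_pos"], R@T[:3,:3]@d
    R=np.array(c["R"]); return -R.T@np.array(c["t"]), R.T@np.array([x,y,1.])
def atz(name,uv,z,st=None):
    o,d=ray(name,uv,st); return o+d*(z-o[2])/d[2]
def proj(name,X,st=None):
    c=calibration(name)
    if name=="wrist":
        T=np.array(c["T_tool_cam"]); R=Ro.from_euler("xyz",st["eef_rot"]).as_matrix()
        p=T[:3,:3].T@(R.T@(np.asarray(X)-st["ee_pos"])-T[:3,3])
        n=np.hypot(p[0],p[1]); r=np.arctan2(n,p[2])/max(n,1e-9)
        return np.array([c["cx"]+c["fx"]*r*p[0],c["cy"]+c["fy"]*r*p[1]])
    p=np.array(c["R"])@X+np.array(c["t"]); return np.array([c["cx"]+c["fx"]*p[0]/p[2],c["cy"]+c["fy"]*p[1]/p[2]])
E
python3 - <<'E'
from h import *
k=1/1.5625
for n,uv,z in [("gaugegrip top",(411,312),.134),("gL",(396,307),.134),("gR",(427,318),.134)]+[("crown far",(259,297),.116),("crown near",(259,341),.116),("plate c",(0,0),.06)]+[("plate",p,.06) for p in [(178,271),(304,248),(329,372),(199,398)]]:
    print(n,atz("top",np.array(uv)*k,z))
print("scene grip",atz("scene",np.array((366,272))*k,.134),"crown",atz("scene",np.array((531,264))*k,.116))
im=cv2.imread("pics/top0.png");cv2.imwrite("pics/topc.png",cv2.resize(im[130:280,110:310],(800,600),interpolation=cv2.INTER_CUBIC))
E
```

```text
gaugegrip top [ 0.53923473 -0.16432842  0.134     ]
gL [ 0.55026873 -0.13408448  0.134     ]
gR [ 0.52612214 -0.19646564  0.134     ]
crown far [0.58109757 0.14791799 0.116     ]
crown near [0.48949961 0.14674372 0.116     ]
plate c [1.30898563 0.76668185 0.06      ]
plate [0.65379162 0.33310339 0.06      ]
plate [0.6989335  0.06210965 0.06      ]
plate [0.42862971 0.00936981 0.06      ]
plate [0.38073865 0.28025218 0.06      ]
scene grip [ 0.53495047 -0.16250793  0.134     ] crown [0.53782759 0.144343   0.116     ]
```

View pics/topc.png

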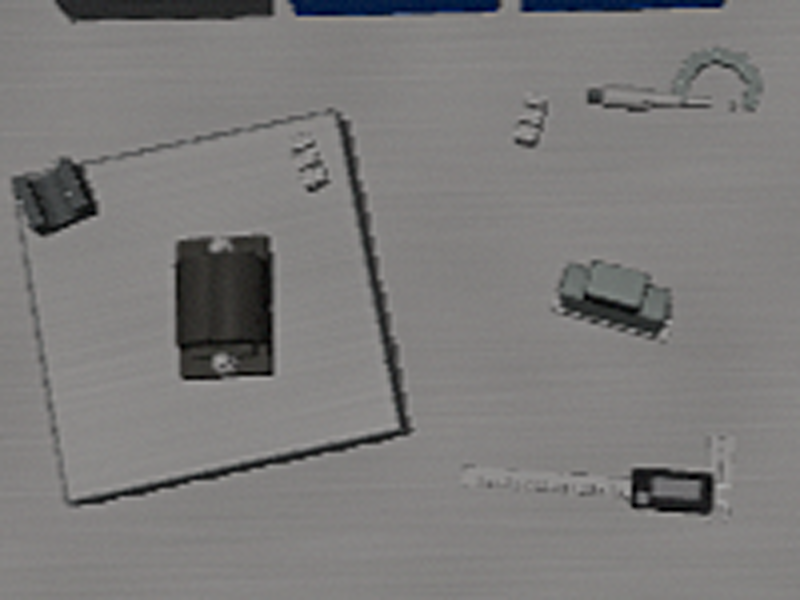

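```bash
cat >> h.py <<'E'
def Rt(psi,lean=None,tilt=0):  # tool down at yaw psi, then extra world rotvec
    R=Ro.from_euler("xyz",[np.pi,0,psi])
    return (Ro.from_rotvec(lean)*R) if lean is not None else R
def rel(pos,R,st=None):
    st=st or state(); R0=Ro.from_euler("xyz",st["eef_rot"])
    return np.round(np.r_[R0.inv().apply(np.array(pos)-st["ee_pos"]),(R0.inv()*R).as_rotvec()],4).tolist()
E
python3 - <<'E'
from h import *
print(rel([.535,.147,.27],Rt(1.57)))
E
```

```text
[-0.4558, -0.2334, -0.0129, -0.0011, 0.0005, 1.2328]
```

send_rows(rows=[[[-0.456,-0.233,-0.013,0,0,1.233],[-0.456,-0.233,-0.013,0,0,1.233],[-0.456,-0.233,-0.013,0,0,1.233],[-0.456,-0.233,-0.013,0,0,1.233],[-0.456,-0.233,-0.013,0,0,1.233],[-0.456,-0.233,-0.013,0,0,1.233],[-0.456,-0.233,-0.013,0,0,1.233],[-0.456,-0.233,-0.013,0,0,1.233],[-0.456,-0.233,-0.013,0,0,1.233],[-0.456,-0.233,-0.013,0,0,1.233],[-0.456,-0.233,-0.013,0,0,1.233]]], jaw=0.088, force=40)

```text
time: 1.52
ee_pos: [0.5344, 0.1487, 0.2705]
eef_rot: [-3.141, -0.0, 1.571]
contact_force: [-0.4, 0.5, -0.5]
opening: 0.997
grip_force: 0.0
```

```bash
python3 - <<'E'
from h import *
st=state(); im=get_image("wrist"); print(st["time"],st["ee_pos"],st["eef_rot"],st["q"])
np.save("st1.npy",st,allow_pickle=True)
cv2.imwrite("pics/w1.png",im[:,:,::-1]); cv2.imwrite("pics/w1b.png",cv2.resize(im[:,:,::-1],(800,600),interpolation=cv2.INTER_CUBIC))
g=np.array([.539,-.164,.114]); a=-.25; x=np.array([np.cos(a),np.sin(a),0]); y=np.array([-x[1],x[0],0])
tilt=np.deg2rad(20)
p=g+.063*x; p[2]=.125
# tilt so tool z goes toward -x: rotation about world y_g positive rotates -z -> -x
print(rel(p,Rt(-.25,lean=y*tilt)), rel(np.r_[p[:2],.26],Rt(-.25)))
E
```

```text
1.525 [0.53442594 0.14867483 0.27054236] [-3.14121228e+00 -2.67798160e-04  1.57145812e+00] [5.77761032e-02 3.80225152e-01 1.25952355e+00 2.89755441e-04
 1.50220841e+00 5.70943524e-02]
[-0.3284, 0.0653, 0.1456, 0.3174, -0.2465, 1.8009] [-0.3284, 0.0653, 0.0106, -0.0002, -0.0, 1.8217]
```

View pics/w1b.png

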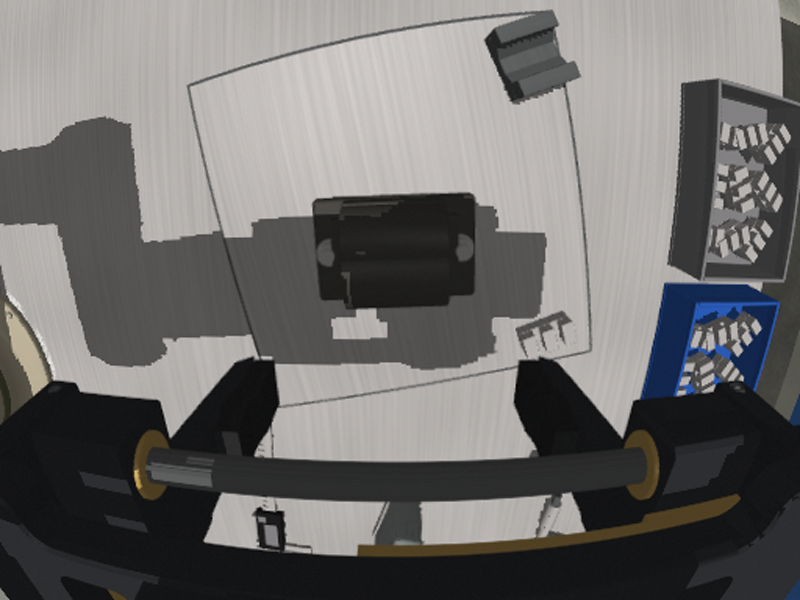

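The wrist view shows the rocker with flange corners (313,200), (474,194), (318,297), (474,294) and nuts at (325,253) and (465,249). The fingers don't hide it.

```bash
python3 - <<'E'
from h import *
st=np.load("st1.npy",allow_pickle=True).item()
k=1/1.5625
P={}
for n,uv,z in [("fl +y near",(313,200),.074),("fl +y far",(474,194),.074),("nut near",(325,252),.091),("nut far",(465,248),.091),("fl -y near",(318,298),.074),("fl -y far",(474,294),.074)]:
    P[n]=atz("wrist",np.array(uv)*k,z,st); print(n,P[n].round(4))
a,b=P["nut near"],P["nut far"]; print((a+b)/2,np.arctan2(b[1]-a[1],b[0]-a[0]))
d=P["fl +y far"]-P["fl +y near"];print(np.arctan2(d[1],d[0]),np.linalg.norm(d))
c=np.mean([P[n] for n in P if n[:2]=="fl"],0);print("centre",c)
E
```

```text
fl +y near [0.4755 0.1919 0.074 ]
fl +y far [0.5889 0.1962 0.074 ]
nut near [0.4855 0.158  0.091 ]
nut far [0.5811 0.1608 0.091 ]
fl -y near [0.4759 0.1187 0.074 ]
fl -y far [0.5921 0.1219 0.074 ]
[0.53330366 0.1594048  0.091     ] 0.030071439237282886
0.03784638180329161 0.11346774004881223
centre [0.53308545 0.15715148 0.074     ]
```

send_rows(rows=[[[-0.328,0.065,0.01,0,0,1.82],[-0.328,0.065,0.01,0,0,1.82],[-0.328,0.065,0.01,0,0,1.82],[-0.328,0.065,0.01,0,0,1.82],[-0.328,0.065,0.01,0,0,1.82],[-0.328,0.065,0.01,0,0,1.82],[-0.328,0.065,0.01,0,0,1.82],[-0.328,0.065,0.01,0,0,1.82],[-0.328,0.065,0.01,0,0,1.82],[-0.328,0.065,0.01,0,0,1.82],[-0.328,0.065,0.146,0.317,-0.247,1.801],[-0.328,0.065,0.146,0.317,-0.247,1.801],[-0.328,0.065,0.146,0.317,-0.247,1.801],[-0.328,0.065,0.146,0.317,-0.247,1.801],[-0.328,0.065,0.146,0.317,-0.247,1.801]]])

```text
time: 3.45
ee_pos: [0.6008, -0.1807, 0.1288]
eef_rot: [3.139, 0.341, -0.252]
contact_force: [-0.3, -0.0, 0.5]
opening: 1.004
grip_force: 0.0
```

```bash
python3 - <<'E'
from h import *
st=state(); im=get_image("wrist"); print(st["time"],st["ee_pos"],st["eef_rot"],st["q"])
np.save("st2.npy",st,allow_pickle=True)
cv2.imwrite("pics/w2.png",im[:,:,::-1])
g=np.array([.539,-.164,.052]);print(proj("wrist",g,st))
c=im[70:280,130:410,::-1]; cv2.imwrite("pics/w2b.png",cv2.resize(c,(800,600),interpolation=cv2.INTER_CUBIC))
E
```

```text
3.45 [ 0.60080161 -0.18071495  0.128775  ] [ 3.13944988  0.34069848 -0.25231575] [-0.45464154  0.76413462  1.00785794 -0.06991258  1.7031318   1.37054344]
[251.57217196 236.46990685]
```

View pics/w2b.png

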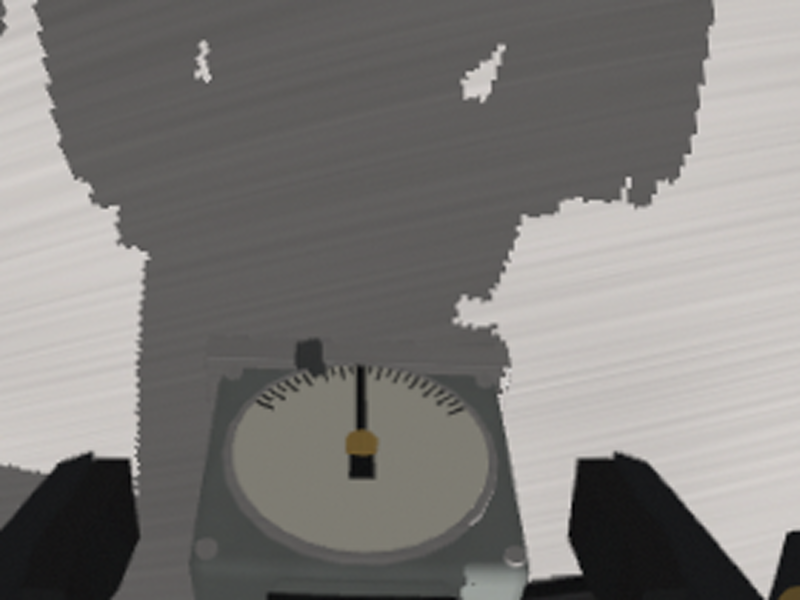

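The dial is seen clear: hub (361,442), pointer tip (361,367), tab inner end about (318,373), on image left, which is world +y. I'll zoom once to refine, and check the rocker centre against the top camera.

```bash
python3 - <<'E'
from h import *
im=cv2.imread("pics/w2.png"); c=im[180:240,215:285] ; cv2.imwrite("pics/w2c.png",cv2.resize(c,(700,600),interpolation=cv2.INTER_CUBIC))
st=np.load("st1.npy",allow_pickle=True).item(); k=1/1.5625
for uv in [(177,238),(271,235),(273,377),(181,378)]:
    print("top flange",atz("top",np.array(uv)/4+[110,130],.074).round(4))
for uv in [(189,86),(553,10),(592,351),(279,406)]: print("w plate",atz("wrist",np.array(uv)*k,.06,st).round(4))
E
```

```text
top flange [0.5926 0.1937 0.074 ]
top flange [0.5934 0.116  0.074 ]
top flange [0.4749 0.1134 0.074 ]
top flange [0.4758 0.1884 0.074 ]
w plate [0.3783 0.2832 0.06  ]
w plate [0.6509 0.3389 0.06  ]
w plate [0.7037 0.0655 0.06  ]
w plate [0.4327 0.0135 0.06  ]
```

View pics/w2c.png

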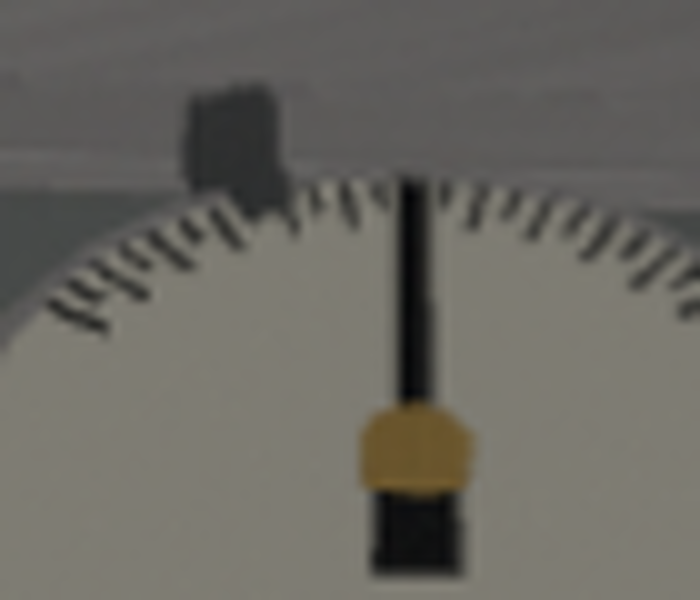

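```bash
python3 - <<'E'
from h import *
from scipy.optimize import least_squares
st=np.load("st2.npy",allow_pickle=True).item()
o=np.array([-.45,-.45])/10
f=lambda u,v: np.array([215+u/10,180+v/10])-.45
cr=lambda u,v: np.array([130+u*.35,70+v*.35])-.3
obs=[((.018,0,.018),f(412,180)),((.020,0,.052),f(416,450)),((.014,.045,.094),cr(190,565)),((.014,-.045,.094),cr(527,572)),((.014,.045,.012),cr(222,368)),((.014,-.045,.012),cr(498,368))]
tabpx=f(265,209)
def W(p,X):
    c,s=np.cos(p[2]),np.sin(p[2]); return np.array([p[0]+c*X[0]-s*X[1],p[1]+s*X[0]+c*X[1],X[2]])
def res(p):
    r=[proj("wrist",W(p,X),st)-u for X,u in obs]
    a=p[3]; r.append(proj("wrist",W(p,(.018,.034*np.sin(a),.052-.034*np.cos(a))),st)-tabpx)
    return np.concatenate(r)
s=least_squares(res,[.539,-.164,-.25,.33]); print(s.x.round(4)); print(s.fun.reshape(-1,2).round(1))
p=s.x
for zz in (.134,):
  print("top px predicted grip centre",(proj("top",W(p,(0,0,zz)))-[110,130])*4)
g=W(p,(0,0,.114)); psi=p[2]+np.pi/2
print(rel(np.r_[g[:2],.25],Rt(psi)),rel(g,Rt(psi)),psi)
E
```

```text
[ 0.5331 -0.1657 -0.2751  0.3896]
[[-0.2  1.2]
 [-0.2 -0.4]
 [-1.9  1.7]
 [ 3.1  0.5]
 [-0.7 -1.6]
 [-0.3  0.1]
 [-0.  -0.1]]
top px predicted grip centre [614.07460947 286.26014046]
[-0.1059, 0.0024, -0.0914, -0.2624, 0.2718, -1.5315] [-0.0603, 0.0022, 0.0368, -0.2624, 0.2718, -1.5315] 1.29572524578898
```

send_rows(rows=[[[-0.041,0,-0.113,0,0,0],[-0.041,0,-0.113,0,0,0],[-0.106,0.002,-0.091,-0.262,0.272,-1.532],[-0.106,0.002,-0.091,-0.262,0.272,-1.532],[-0.106,0.002,-0.091,-0.262,0.272,-1.532],[-0.106,0.002,-0.091,-0.262,0.272,-1.532],[-0.106,0.002,-0.091,-0.262,0.272,-1.532],[-0.106,0.002,-0.091,-0.262,0.272,-1.532],[-0.106,0.002,-0.091,-0.262,0.272,-1.532],[-0.106,0.002,-0.091,-0.262,0.272,-1.532],[-0.106,0.002,-0.091,-0.262,0.272,-1.532],[-0.106,0.002,-0.091,-0.262,0.272,-1.532],[-0.106,0.002,-0.091,-0.262,0.272,-1.532]]])

```text
time: 5.12
ee_pos: [0.5332, -0.1654, 0.2474]
eef_rot: [-3.136, -0.001, 1.294]
contact_force: [0.1, -0.3, 0.1]
opening: 0.999
grip_force: 0.0
```

```bash
python3 - <<'E'
from h import *
st=state(); im=get_image("wrist"); print(st["time"],st["ee_pos"],st["eef_rot"],st["q"])
g=np.array([.5331,-.1657,.114])
for n,X in [("topc",(0,0,.134)),("a",(.014,.023,.134)),("b",(.014,-.023,.134)),("c",(-.014,.023,.134)),("d",(-.014,-.023,.134))]:
    c,s=np.cos(-.2751),np.sin(-.2751); w=[g[0]+c*X[0]-s*X[1],g[1]+s*X[0]+c*X[1],X[2]]
    u=proj("wrist",w,st); cv2.circle(im,(int(round(u[0]*8)),int(round(u[1]*8))),8,(255,0,0),-1,shift=3)
print(rel(g,Rt(1.296)),proj("wrist",np.r_[g[:2],.134],st))
c=im[100:280,140:380,::-1]; cv2.imwrite("pics/w3.png",cv2.resize(c,(800,600),interpolation=cv2.INTER_NEAREST))
E
```

```text
5.125 [ 0.53320587 -0.1653688   0.24743436] [-3.13599383e+00 -8.65316872e-04  1.29448657e+00] [-5.12595822e-01  4.04672361e-01  1.28838801e+00 -4.72592373e-04
  1.45417812e+00 -2.36232176e-01]
[-0.0005, 0.0008, 0.1331, -0.0063, -0.0011, -0.0011] [254.42529747 190.09668176]
```

View pics/w3.png

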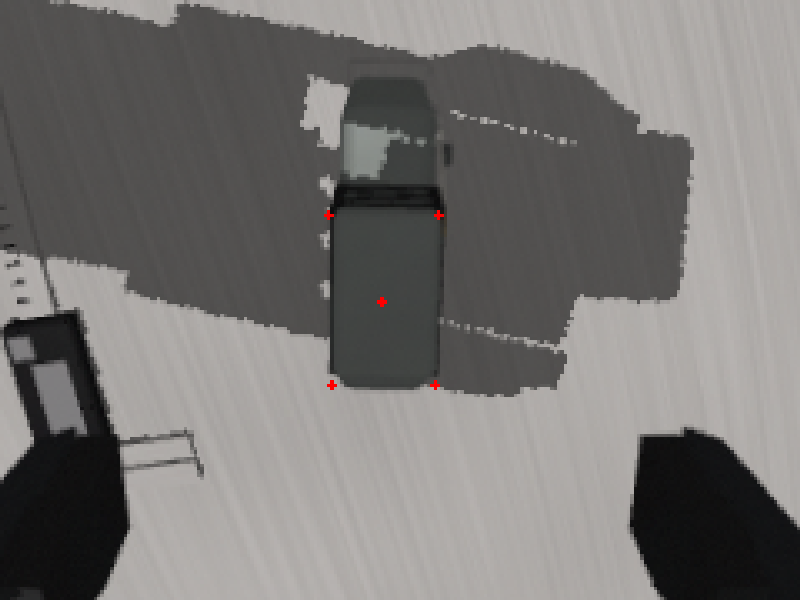

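The predicted red corners match the grip top (331–440, 207–388) within 1–2 mm, so I'm descending and gripping.

send_rows(rows=[[[0,0.001,0.05,-0.006,0,0],[0,0.001,0.1,-0.006,0,0],[0,0.001,0.133,-0.006,0,0],[0,0.001,0.133,-0.006,0,0],[0,0.001,0.133,-0.006,0,0]]])

```text
time: 5.8
ee_pos: [0.5341, -0.1655, 0.1147]
eef_rot: [3.141, -0.001, 1.296]
contact_force: [1.7, -0.6, 0.4]
opening: 0.996
grip_force: 0.0
```

send_rows(rows=[[[0,0,0,0,0,0],[0,0,0,0,0,0],[0,0,0,0,0,0],[0,0,0,0,0,0],[0,0,0,0,0,0],[0,0,0,0,0,0],[0,0,0,0,0,0],[0,0,0,0,0,0]]], jaw=0.015, force=50)

```text
time: 6.8
ee_pos: [0.5333, -0.1652, 0.1132]
eef_rot: [-3.14, -0.002, 1.296]
contact_force: [1.2, -0.4, -0.5]
opening: 0.31
grip_force: 49.8
```

```bash
python3 - <<'E'
from h import *
st=state(); print({k:np.round(v,4) for k,v in st.items()})
np.save("stg.npy",st,allow_pickle=True)
yr=.035; c=np.array([.534,.1555,.06])
print(rel(np.r_[st["ee_pos"][:2],.30],Rt(1.296)), rel([c[0],c[1],.30],Rt(np.pi/2+yr)))
E
```

```text
{'time': np.float64(6.8), 'q': array([-5.1290e-01,  5.3980e-01,  1.4845e+00,  1.3000e-03,  1.1194e+00,
       -2.3870e-01]), 'qd': array([ 0.0004, -0.    ,  0.0002, -0.0005,  0.0006, -0.0016]), 'tau': array([ 4.89000e-02, -4.75843e+01, -1.79313e+01,  6.50000e-02,
        7.70000e-02, -1.14000e-02]), 'ee_pos': array([ 0.5333, -0.1652,  0.1132]), 'eef_rot': array([-3.1398e+00, -1.6000e-03,  1.2961e+00]), 'contact_force': array([ 1.1629, -0.4441, -0.5379]), 'wrist_torque': array([-0.064 ,  0.0348,  0.0067]), 'grip_force': np.float64(49.8441), 'opening': np.float64(0.3097)}
[0.0003, -0.0003, -0.1868, -0.0018, -0.0016, 0.0001] [0.3092, -0.0867, -0.1862, -0.0015, -0.0019, -0.3097]
```

send_rows(rows=[[[0,0,-0.05,0,0,0],[0,0,-0.1,0,0,0],[0,0,-0.15,0,0,0],[0.02,-0.005,-0.187,0,0,0],[0.06,-0.017,-0.187,0,0,-0.062],[0.11,-0.031,-0.187,0,0,-0.11],[0.16,-0.045,-0.187,0,0,-0.16],[0.21,-0.059,-0.187,0,0,-0.21],[0.26,-0.073,-0.187,0,0,-0.26],[0.295,-0.083,-0.187,0,0,-0.296],[0.309,-0.087,-0.187,0,-0.002,-0.31],[0.309,-0.087,-0.187,0,-0.002,-0.31],[0.309,-0.087,-0.187,0,-0.002,-0.31]]])

```text
time: 8.43
ee_pos: [0.5338, 0.1543, 0.3007]
eef_rot: [-3.14, 0.0, 1.604]
contact_force: [0.2, 0.0, -3.4]
opening: 0.317
grip_force: 49.9
```

```bash
python3 - <<'E'
from h import *
st=state(); print({k:np.round(v,4) for k,v in st.items()}); np.save("st4.npy",st,allow_pickle=True)
im=get_image("wrist");ims=get_image("scene")
cv2.imwrite("pics/s4.png",ims[:,:,::-1])
yr=.035; c=np.array([.534,.1555,.06]); cc,s=np.cos(yr),np.sin(yr)
for X in [(.058,.038,.014),(-.058,.038,.014),(.058,-.038,.014),(-.058,-.038,.014),(.035,.011,.055),(-.035,.011,.055)]:
    u=proj("wrist",[c[0]+cc*X[0]-s*X[1],c[1]+s*X[0]+cc*X[1],c[2]+X[2]],st); print(u.round(1)); cv2.circle(im,(int(u[0]*8),int(u[1]*8)),8,(255,0,0),-1,shift=3)
a=cv2.resize(im[60:260,130:390,::-1],(520,400),interpolation=cv2.INTER_CUBIC)
b=cv2.resize(ims[110:230,250:400,::-1],(280,224),interpolation=cv2.INTER_CUBIC)
o=np.zeros((400,800,3),np.uint8); o[:,:520]=a; o[:224,520:]=b; cv2.imwrite("pics/m4.png",o)
E
```

```text
{'time': np.float64(8.425), 'q': array([ 6.8400e-02,  3.6510e-01,  1.1964e+00, -3.0000e-04,  1.5820e+00,
        3.4700e-02]), 'qd': array([-0.0083, -0.0019, -0.0017,  0.0016,  0.0013,  0.0005]), 'tau': array([ 7.64800e-01, -4.58015e+01, -2.46753e+01,  1.10100e-01,
        2.50000e-02,  1.00000e-03]), 'ee_pos': array([0.5338, 0.1543, 0.3007]), 'eef_rot': array([-3.1396e+00,  3.0000e-04,  1.6045e+00]), 'contact_force': array([ 0.1639,  0.0368, -3.4375]), 'wrist_torque': array([-0.0448,  0.0435,  0.0045]), 'grip_force': np.float64(49.8723), 'opening': np.float64(0.3169)}
[302.5 128. ]
[206.  128.1]
[300.  187.9]
[208.5 187.9]
[286.6 157.2]
[222.  157.2]
```

View pics/m4.png

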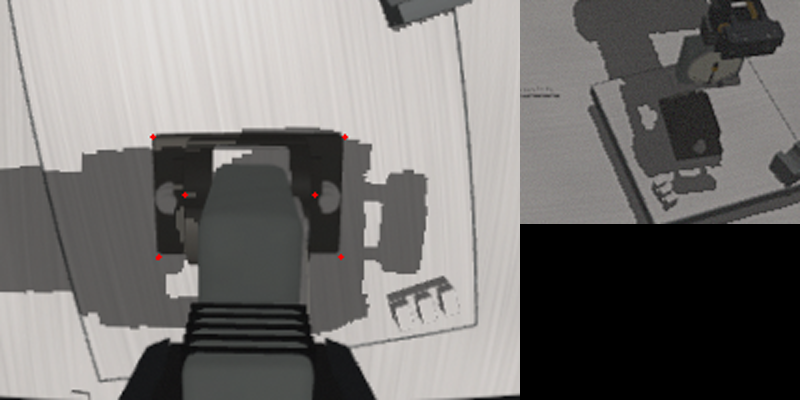

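The wrist view shows the flange about 4 px (2 px raw) above the predicted corners, so the rocker centre is y≈0.157 with yaw as assumed. The scene inset shows the gauge held upright with the dial facing away. Lowering.

```bash
cat >> h.py <<'E'
YR=.035; C=np.array([.534,.157,.06]); L=.113
def rk(a,s0=.0132,dz=0):
    """tool pose for gauge leaning a on lobe 1 (rolled), contact s along shoe"""
    ex=np.array([np.cos(YR),np.sin(YR),0]); ey=np.array([-ex[1],ex[0],0]); ez=np.array([0,0,1.])
    gz=np.sin(a)*ey+np.cos(a)*ez; gy=np.cos(a)*ey-np.sin(a)*ez
    s=s0+.024*(a-.09); p=C+.011*ey+.031*ez+.024*gz-s*gy+L*gz+dz*gz
    return p,Rt(np.pi/2+YR,lean=-a*ex)
E
python3 - <<'E'
from h import *
print(rel([C[0],C[1],.235],Rt(np.pi/2+YR)))
for a in (0.09,.2,.3,.39): print(a,rk(a)[0])
E
```

```text
[0.0027, 0.0004, 0.0658, -0.0016, 0.0001, -0.0016]
0.09 [0.53364424 0.16716056 0.22863192]
0.2 [0.53320589 0.17967955 0.22841604]
0.3 [0.53280811 0.19104007 0.22727139]
0.39 [0.5324527  0.20119059 0.22546838]
```

send_rows(rows=[[[0.003,0,0.03,-0.002,0,0],[0.003,0,0.055,-0.002,0,0],[0.003,0,0.065,-0.002,0,0],[0.003,0,0.067,-0.002,0,0],[0.003,0,0.067,-0.002,0,0]]])

```text
time: 9.15
ee_pos: [0.5338, 0.1583, 0.2347]
eef_rot: [3.14, -0.0, 1.606]
contact_force: [0.6, 0.0, -3.6]
opening: 0.312
grip_force: 49.9
```

send_rows(rows=[[[0,0,0.001,0,0,0],[0,0,0.002,0,0,0],[0,0,0.003,0,0,0],[0,0,0.003,0,0,0]]])

```text
time: 9.65
ee_pos: [0.5334, 0.1584, 0.2308]
eef_rot: [3.141, -0.0, 1.606]
contact_force: [-0.6, -0.6, -3.6]
opening: 0.313
grip_force: 49.9
```

send_rows(rows=[[[0,0,0.0005,0,0,0],[0,0,0.001,0,0,0],[0,0,0.001,0,0,0]]])

```text
time: 10.02
ee_pos: [0.5335, 0.1584, 0.2301]
eef_rot: [3.141, -0.0, 1.606]
contact_force: [0.8, -0.2, -0.4]
opening: 0.311
grip_force: 49.9
```

send_rows(rows=[[[0,0,0.0005,0,0,0],[0,0,0.001,0,0,0],[0,0,0.001,0,0,0]]])

```text
time: 10.4
ee_pos: [0.5336, 0.1585, 0.23]
eef_rot: [3.139, -0.0, 1.606]
contact_force: [-1.1, 0.9, 7.1]
opening: 0.311
grip_force: 49.9
```

Contact came at z=0.230, exactly as predicted, and the gauge is upright on the crown with about 10 N. Next, the rocking rows.

```bash
cat >> h.py <<'E'
def path(a,y0=.0015):
    ax,r,s=((-.011,.026,-.011-y0+.026*a) if a<=.09 else (.011,.024,.0132-y0+.024*(a-.09)))
    ex=np.array([np.cos(YR),np.sin(YR),0]); ey=np.array([-ex[1],ex[0],0]); ez=np.array([0,0,1.])
    gz=np.sin(a)*ey+np.cos(a)*ez; gy=np.cos(a)*ey-np.sin(a)*ez
    return C+ax*ey+.031*ez+(r+L)*gz-s*gy, Rt(np.pi/2+YR,lean=-a*ex)
E
python3 - <<'E'
from h import *
p0,R0=path(0); print(p0)
for a in (.03,.06,.09,.12,.16,.2,.25,.3,.35,.39,.42):
    p,R=path(a); print(a,np.round(np.r_[R0.inv().apply(p-p0),(R0.inv()*R).as_rotvec()],4))
print(state()["wrist_torque"])
E
```

```text
[0.53394751 0.15849908 0.23      ]
0.03 [ 0.0034  0.      0.0004  0.     -0.03   -0.    ]
0.06 [ 0.0068  0.      0.0009 -0.     -0.06   -0.    ]
0.09 [ 0.0101  0.      0.0015 -0.     -0.09    0.    ]
0.12 [ 0.0136 -0.      0.0015 -0.     -0.12   -0.    ]
0.16 [ 0.0181 -0.      0.0016  0.     -0.16   -0.    ]
0.2 [ 0.0227 -0.      0.0019  0.     -0.2    -0.    ]
0.25 [ 0.0283  0.      0.0024 -0.     -0.25    0.    ]
0.3 [ 0.034  -0.      0.0032 -0.     -0.3    -0.    ]
0.35 [ 0.0396 -0.      0.0042 -0.     -0.35   -0.    ]
0.39 [ 0.0441 -0.      0.0051 -0.     -0.39    0.    ]
0.42 [ 0.0474 -0.      0.0059  0.     -0.42   -0.    ]
[-0.04221068  0.71411475  0.01143751]
```

send_rows(rows=[[[0.0023,0,0.0003,0,-0.02,0],[0.0045,0,0.0006,0,-0.04,0],[0.0068,0,0.0009,0,-0.06,0],[0.0101,0,0.0015,0,-0.09,0],[0.0113,0,0.0015,0,-0.1,0],[0.0136,0,0.0015,0,-0.12,0],[0.0158,0,0.0016,0,-0.14,0],[0.0181,0,0.0016,0,-0.16,0],[0.0204,0,0.0018,0,-0.18,0],[0.0227,0,0.0019,0,-0.2,0],[0.0227,0,0.0019,0,-0.2,0],[0.0227,0,0.0019,0,-0.2,0]]])

```text
time: 11.9
ee_pos: [0.5328, 0.1812, 0.2281]
eef_rot: [3.139, 0.2, 1.606]
contact_force: [-1.0, 0.8, 6.6]
opening: 0.314
grip_force: 49.8
```

```bash
python3 - <<'E'
from h import *
s=state();print(s["wrist_torque"],s["ee_pos"],s["eef_rot"],path(.2)[0],Ro.from_euler("xyz",s["eef_rot"]).as_matrix()[:,2])
E
```

```text
[-0.18724279  0.67064184 -0.08846492] [0.5328193  0.18115234 0.22814412] [3.13923874 0.20004105 1.60568666] [0.53315445 0.18114874 0.22811804] [ 0.00928409 -0.19850597 -0.98005571]
```

```bash
python3 - <<'E'
from h import *
p0,R0=path(.2)
for a in (.25,.3,.35,.39):
    p,R=path(a); print(a,np.round(np.r_[R0.inv().apply(p-p0),(R0.inv()*R).as_rotvec()],4))
E
```

```text
0.25 [ 0.0057  0.     -0.0006  0.     -0.05    0.    ]
0.3 [ 0.0114 -0.     -0.001  -0.     -0.1    -0.    ]
0.35 [ 0.0171 -0.     -0.0011 -0.     -0.15   -0.    ]
0.39 [ 0.0217 -0.     -0.0011 -0.     -0.19   -0.    ]
```

send_rows(rows=[[[0.0023,0,-0.0003,0,-0.02,0],[0.0046,0,-0.0005,0,-0.04,0],[0.0068,0,-0.0007,0,-0.06,0],[0.0091,0,-0.0008,0,-0.08,0],[0.0114,0,-0.001,0,-0.1,0],[0.0137,0,-0.001,0,-0.12,0],[0.016,0,-0.0011,0,-0.14,0],[0.0182,0,-0.0011,0,-0.16,0],[0.02,0,-0.0011,0,-0.175,0],[0.0217,0,-0.0011,0,-0.19,0],[0.0217,0,-0.0011,0,-0.19,0],[0.0217,0,-0.0011,0,-0.19,0],[0.0217,0,-0.0011,0,-0.19,0],[0.0217,0,-0.0011,0,-0.19,0],[0.0217,0,-0.0011,0,-0.19,0],[0.0217,0,-0.0011,0,-0.19,0],[0.0217,0,-0.0011,0,-0.19,0],[0.0217,0,-0.0011,0,-0.19,0]]])

```text
time: 14.15
ee_pos: [0.532, 0.2026, 0.2248]
eef_rot: [3.139, 0.39, 1.605]
contact_force: [-1.6, 0.9, 7.1]
opening: 0.311
grip_force: 49.8
```

```bash
python3 - <<'E'
from h import *
s=state();print(s["wrist_torque"],s["ee_pos"],s["eef_rot"],path(.39)[0])
ims=np.mean([get_image("scene").astype(float) for _ in range(12)],0)
cv2.imwrite("pics/s5.png",ims[:,:,::-1]); np.save("s5.npy",ims)
R=Ro.from_euler("xyz",s["eef_rot"]).as_matrix(); gx,gy,gz=R[:,1],R[:,0],-R[:,2]
O=s["ee_pos"]-L*gz; 
P=lambda X: proj("scene",O+gx*X[0]+gy*X[1]+gz*X[2])
h=P((.018,0,.052)); print("hub",h)
x0,y0=int(h[0])-25,int(h[1])-19
big=cv2.resize(ims[y0:y0+38,x0:x0+50,::-1].astype(np.uint8),(800,608),interpolation=cv2.INTER_CUBIC)[:600]
for t in (.39,):
    u=(P((.018,.034*np.sin(t),.052-.034*np.cos(t)))-[x0,y0]+.5)*16; cv2.circle(big,tuple(u.astype(int)),3,(0,0,255),-1)
u=(h-[x0,y0]+.5)*16; cv2.circle(big,tuple(u.astype(int)),3,(0,255,0),-1)
cv2.imwrite("pics/s5b.png",cv2.convertScaleAbs(big,alpha=1.5))
E
```

```text
[-0.16713621  0.5394458  -0.20313429] [0.53203396 0.20264605 0.22484543] [3.1392343  0.38983272 1.60511611] [0.53240415 0.2025771  0.2248981 ]
hub [356.93808794 160.80296925][ WARN:0@11.167] global loadsave.cpp:1063 imwrite_ Unsupported depth image for selected encoder is fallbacked to CV_8U.
```

View pics/s5b.png

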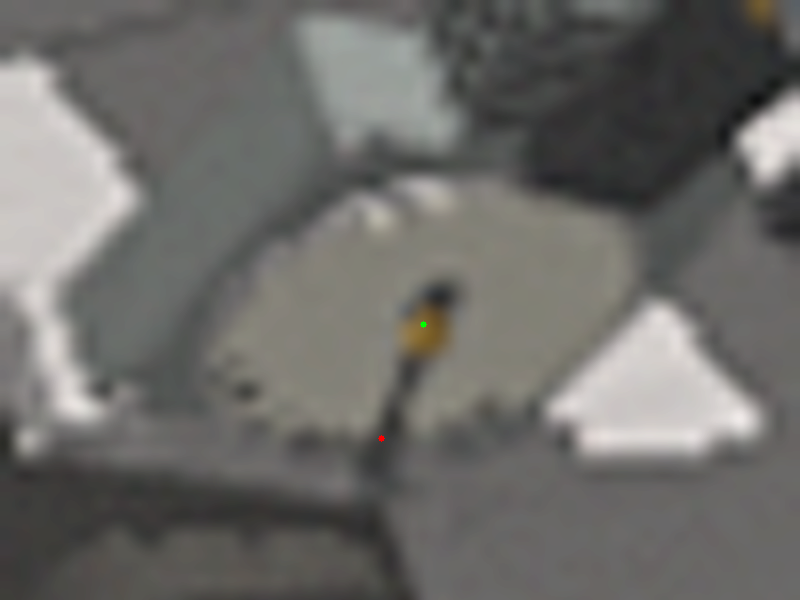

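The pointer (hub (424,330) to tip ~(387,430)) points at the dark tab (~(377,462)). I'll quantify both by angular profiles.

```bash
cat > prof.py <<'E'
from h import *
def prof(ims,s,sh=(.2,.4)):
    R=Ro.from_euler("xyz",s["eef_rot"]).as_matrix(); gx,gy,gz=R[:,1],R[:,0],-R[:,2]; O=s["ee_pos"]-L*gz
    g=cv2.cvtColor(ims.astype(np.float32),cv2.COLOR_RGB2GRAY); T=np.arange(.1,.72,.02); out={}
    for n,rs,x in (("ptr",np.arange(.014,.028,.001),.018),("tab",np.arange(.035,.042,.0007),.020)):
        m=np.array([[proj("scene",O+gx*x+gy*r*np.sin(t)+gz*(.052-r*np.cos(t)))+sh for r in rs] for t in T]).astype(np.float32)
        v=cv2.remap(g,m[...,0],m[...,1],cv2.INTER_CUBIC).mean(1); out[n]=v
        w=np.clip(np.percentile(v,75)-v-12,0,None); k=np.argmin(v); w[abs(T-T[k])>.12]=0
        print(n,"min",T[k].round(2),"centroid",((w*T).sum()/w.sum()).round(3)); print(v.round(0).astype(int).tolist())
if __name__=="__main__": prof(np.load("s5.npy"),state())
E
python3 prof.py
```

```text
ptr min 0.38 centroid 0.372
[89, 89, 87, 85, 83, 80, 76, 72, 66, 61, 56, 52, 49, 48, 48, 49, 52, 56, 60, 64, 69, 72, 76, 80, 83, 85, 87, 88, 88, 88, 88]
tab min 0.36 centroid 0.36
[67, 68, 68, 69, 69, 67, 64, 60, 56, 51, 47, 43, 42, 41, 42, 44, 47, 51, 55, 59, 62, 66, 67, 68, 68, 68, 66, 65, 63, 61, 59]
```

```bash
python3 - <<'E'
from h import *
st=np.load("st2.npy",allow_pickle=True).item(); g=cv2.cvtColor(cv2.imread("pics/w2.png").astype(np.float32),cv2.COLOR_BGR2GRAY)
p=[.5331,-.1657,-.2751]; c,s=np.cos(p[2]),np.sin(p[2])
W=lambda X:np.array([p[0]+c*X[0]-s*X[1],p[1]+s*X[0]+c*X[1],X[2]])
for n,rs,x,T in (("ptr",np.arange(.015,.029,.001),.018,np.arange(-.2,.2,.02)),("tab",np.arange(.0345,.0385,.0005),.018,np.arange(.14,.64,.02)),("tab21",np.arange(.0345,.0385,.0005),.021,np.arange(.14,.64,.02)),("tabout",np.arange(.040,.045,.0005),.021,np.arange(.14,.64,.02))):
    for sh in ((0,0),(0,-1.2)):
        m=np.array([[proj("wrist",W((x,r*np.sin(t),.052-r*np.cos(t))),st)+sh for r in rs] for t in T]).astype(np.float32)
        print(n,sh,dict(zip(T.round(2).tolist(),cv2.remap(g,m[...,0],m[...,1],cv2.INTER_CUBIC).mean(1).round(0).astype(int).tolist())))
E
```

```text
ptr (0, 0) {-0.2: 124, -0.18: 123, -0.16: 122, -0.14: 123, -0.12: 124, -0.1: 123, -0.08: 118, -0.06: 107, -0.04: 86, -0.02: 60, -0.0: 32, 0.02: 20, 0.04: 12, 0.06: 15, 0.08: 37, 0.1: 66, 0.12: 90, 0.14: 106, 0.16: 116, 0.18: 120}
ptr (0, -1.2) {-0.2: 123, -0.18: 119, -0.16: 116, -0.14: 119, -0.12: 123, -0.1: 123, -0.08: 118, -0.06: 109, -0.04: 88, -0.02: 61, -0.0: 33, 0.02: 21, 0.04: 12, 0.06: 15, 0.08: 37, 0.1: 66, 0.12: 90, 0.14: 106, 0.16: 116, 0.18: 120}
tab (0, 0) {0.14: 97, 0.16: 104, 0.18: 92, 0.2: 79, 0.22: 99, 0.24: 110, 0.26: 97, 0.28: 81, 0.3: 92, 0.32: 82, 0.34: 60, 0.36: 48, 0.38: 47, 0.4: 47, 0.42: 48, 0.44: 46, 0.46: 45, 0.48: 70, 0.5: 99, 0.52: 89, 0.54: 71, 0.56: 91, 0.58: 111, 0.6: 97, 0.62: 71}
tab (0, -1.2) {0.14: 92, 0.16: 92, 0.18: 93, 0.2: 91, 0.22: 92, 0.24: 95, 0.26: 97, 0.28: 93, 0.3: 93, 0.32: 88, 0.34: 68, 0.36: 50, 0.38: 47, 0.4: 47, 0.42: 47, 0.44: 47, 0.46: 46, 0.48: 46, 0.5: 62, 0.52: 80, 0.54: 78, 0.56: 73, 0.58: 87, 0.6: 99, 0.62: 94}
tab21 (0, 0) {0.14: 90, 0.16: 91, 0.18: 91, 0.2: 91, 0.22: 91, 0.24: 91, 0.26: 92, 0.28: 93, 0.3: 93, 0.32: 95, 0.34:
[... 226 characters left out ...]
, 0.28: 91, 0.3: 91, 0.32: 92, 0.34: 89, 0.36: 70, 0.38: 52, 0.4: 47, 0.42: 47, 0.44: 47, 0.46: 47, 0.48: 47, 0.5: 47, 0.52: 46, 0.54: 47, 0.56: 46, 0.58: 49, 0.6: 60, 0.62: 81}
tabout (0, 0) {0.14: 91, 0.16: 91, 0.18: 91, 0.2: 91, 0.22: 90, 0.24: 90, 0.26: 91, 0.28: 92, 0.3: 85, 0.32: 62, 0.34: 49, 0.36: 47, 0.38: 48, 0.4: 48, 0.42: 48, 0.44: 48, 0.46: 47, 0.48: 47, 0.5: 51, 0.52: 60, 0.54: 73, 0.56: 85, 0.58: 92, 0.6: 93, 0.62: 93}
tabout (0, -1.2) {0.14: 92, 0.16: 92, 0.18: 92, 0.2: 92, 0.22: 91, 0.24: 90, 0.26: 90, 0.28: 90, 0.3: 88, 0.32: 66, 0.34: 50, 0.36: 47, 0.38: 47, 0.4: 47, 0.42: 48, 0.44: 48, 0.46: 48, 0.48: 47, 0.5: 52, 0.52: 63, 0.54: 74, 0.56: 85, 0.58: 90, 0.6: 91, 0.62: 91}
```

```bash
python3 - <<'E'
from h import *
st=np.load("st2.npy",allow_pickle=True).item(); g=cv2.cvtColor(cv2.imread("pics/w2.png"),cv2.COLOR_BGR2GRAY)
print(g[197:220:2,250:262]); print(g[196:206,234:250])
p=[.5331,-.1657,-.2751]; c,s=np.cos(p[2]),np.sin(p[2])
W=lambda X:np.array([p[0]+c*X[0]-s*X[1],p[1]+s*X[0]+c*X[1],X[2]])
for r in (.034,.025,.015,0): print(r,proj("wrist",W((.018,0,.052-r)),st))
for t in (.34,.36,.38,.4): print(t,[proj("wrist",W((.018,r*np.sin(t),.052-r*np.cos(t))),st).round(1).tolist() for r in (.034,.037)])
E
```

```text
[[ 91  92  97  94  80  69  78  81  91  90  91  92]
 [ 97 116  70  77  87  15  15  47  89  58 101 117]
 [ 73 124 121 110  87  16  17  47 100 115 124 112]
 [115 123 124 119  88  17  17  47 103 123 122 116]
 [124 124 123 119  88  17  15  47 103 124 123 123]
 [123 124 124 118  87  18  16  47 104 123 123 123]
 [124 124 123 119  88  18  16  47 102 124 123 123]
 [124 124 123 120  88  17  16  35  85 124 124 124]
 [124 123 124 118  88  17  17  35  85 123 123 124]
 [124 124 124 119  88  15  16  36  86 124 123 123]
 [124 124 124 119  88  16  17  35  84 124 123 123]
 [124 124 124 119  88  17  18  37  85 124 124 123]]
[[ 45  48  46  48  47  46  47  48  54  83  98  97  97  93  93  92]
 [ 46  48  46  46  46  47  47  48  48  63  89  95  93  92  91  92]
 [ 45  48  49  51  47  46  48  48  47  55  80  82  83 116 107  69]
 [ 66  73  81  77  45  45  47  47  48  53  81 104  65 124 113  52]
 [ 89  92  87 104  73  47  47  49  49  55  91 116  67  96 115  66]
 [117 109  53  91 109  59  50  81  90  67  86 118  96 115 118  84]
 [ 93 119  80  56 106 108  94 116 118 103  66 122 119 123 122 109]
 [ 49  94 110  60  71 123 119 124 124 118  93 124 124 124 124 121]
 [ 91 116 121 107  66  95 123 124 124 122 119 124 124 123 124 124]
 [120 124 124 122 114 115 124 124 124 124 123 124 123 123 123 123]]
0.034 [256.63350589 198.73628244]
0.025 [256.74492899 205.41189159]
0.015 [256.87434697 213.24657829]
0 [257.07999509 225.88256889]
0.34 [[243.9, 199.9], [242.9, 197.9]]
0.36 [[243.2, 200.1], [242.1, 198.0]]
0.38 [[242.5, 200.3], [241.3, 198.2]]
0.4 [[241.8, 200.4], [240.5, 198.4]]
```

Combining estimates puts the tab at about 0.38 and the pointer at 0.39, so I'll ease back 0.008 rad and settle.

send_rows(rows=[[[-0.0009,0,0,0,0.008,0],[-0.0009,0,0,0,0.008,0],[-0.0009,0,0,0,0.008,0],[-0.0009,0,0,0,0.008,0],[-0.0009,0,0,0,0.008,0],[-0.0009,0,0,0,0.008,0],[-0.0009,0,0,0,0.008,0],[-0.0009,0,0,0,0.008,0],[-0.0009,0,0,0,0.008,0],[-0.0009,0,0,0,0.008,0]]])

```text
time: 16.0
ee_pos: [0.5321, 0.2018, 0.2251]
eef_rot: [3.139, 0.382, 1.605]
contact_force: [-2.2, 0.5, 5.4]
opening: 0.311
grip_force: 49.8
```

```bash
python3 - <<'E'
from prof import *
s=state(); ims=np.mean([get_image("scene").astype(float) for _ in range(12)],0); prof(ims,s)
s=state(); print(s["ee_pos"],s["eef_rot"],s["contact_force"],path(.382)[0])
E
```

```text
ptr min 0.38 centroid 0.376
[89, 88, 87, 85, 82, 78, 74, 70, 65, 59, 55, 50, 47, 45, 44, 45, 47, 50, 54, 59, 64, 68, 72, 76, 80, 83, 86, 88, 89, 89, 89]
tab min 0.4 centroid 0.377
[68, 69, 69, 69, 69, 67, 64, 61, 57, 52, 48, 45, 43, 41, 40, 40, 41, 45, 49, 55, 60, 64, 66, 67, 67, 67, 67, 66, 64, 62, 61]
[0.53208094 0.20179085 0.22504059] [3.13937378 0.38195627 1.60515365] [-2.10163871  0.78355729  5.6152086 ] [0.53243544 0.20168353 0.22509908]
```

Pointer reads 0.376 and the tab 0.377. The shoe bears with about 9 N and the tool pose matches the contact model, so I'm handing in.

```bash
python3 -c "
from plant import *
print(finish_job())"
```

```text
the job is handed in; nothing more can be done
None
```

The gauge is held in the gripper, leaning about 0.38 rad towards the tab, with its shoe pressing on the crown at about 9 N and the pointer on the tab (0.376 against 0.377 rad in the last scene-camera reading, good to about 0.02 rad). The job was handed in at about 17 s.

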